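Snap the battery pack into its charging dock

ROBOT

A 6-joint arm with a two-finger parallel gripper is mounted at the origin on a cart in front of the work surface, level with it; the furniture and walls round the work are solid. World frame = base frame: x ahead of the robot, y to its left, z up, the work surface at z = 0. Lengths are in m, angles in rad, forces in N, time in s.
With the tool pointing down it reaches from about 0.425 to 0.95 m from the base axis. Payload 14.7 kg.
Tool frame: the origin (TCP) lies at the very end of the fingers, on their centre line; the grasp point (between the pads) lies 19 mm behind it; z points along the fingers, y is the line along which they close (so a half turn about z gives the same grasp; the last joint's range is limited). The gripper opens to 85 mm and grips with 20 to 120 N. Pads are 22 mm wide; open, the fingers measure 114 mm over their backs; the gripper's body (76 mm by 85 mm) begins 54 mm behind the grasp point. The pads swing forward as they close: fully open they stand 13 mm farther back than shut.
Start: joints at [1.278, 0.48, 1.596, -0, 1.065, -0.047], TCP at [0.158, 0.63, 0.209] pointing down, gripper open.
Joint ranges: [-2.75, 2.75], [-0.82, 2.05], [0.23, 2.67], [-1.56, 4.7], [0.09, 2.69], [-2.92, 2.92]. Speed limits (rad/s): [1.89, 1.89, 2.39, 3.01, 3.01, 3.01].

INTERFACE

Orientations are given as [roll, pitch, yaw] about the fixed x, y, z axes, in that order (R = Rz(yaw) Ry(pitch) Rx(roll)).
In Python, from cell import ctrl gives the robot as it stands. Calls block until the motion is done:
- ctrl.reach(position, orientation): joint-space move of the TCP to a pose.
- ctrl.move_l(position, frame=None, vel=0.15, force_limit=None): straight line of the TCP; frame=None keeps the orientation; vel is the mean speed in m/s. With force_limit (N) it stops when the force on the tool has changed by that much, and returns True; else False.
- ctrl.move_joints(angles): joint-space move.
- ctrl.move_gripper(opening, squeeze=None): opening from 0.0 (shut) to 1.0 (fully open); squeeze is the grip in N (None keeps the last); returns when the fingers have stopped.
- ctrl.pause(seconds).
- ctrl.solve_ik(position, orientation): joint angles nearest the present ones, or None.
- ctrl.get_image(name): name is "scene" or "top" or "wrist"; returns a dict with "img" (400x640x3 uint8, red, green, blue), "fovy" (degrees; the focal length in pixels is half the picture's height over the tangent of half this angle, whatever the lens; pixels are square), "cx", "cy" (the principal point, pixels), "distortion" ([k1, k2, p1, p2, k3] as OpenCV has them; the pictures are not rectified), "pose" (4x4, takes a point from camera to world coordinates); the wrist camera has in their place "T_tool_cam" (4x4, takes a point from camera to tool coordinates, whose origin is the TCP and whose axes are the flange's). Camera axes: x right, y down, z forward; pixel columns grow to the right and rows downward; lengths in m; the calibration is good to about 2 mm. A picture is of the moment at which its call begins: read the wrist's pose just before it. There is no depth.
A pose or a line that the arm cannot do raises ctrl.PlanningError and nothing moves.
- ctrl.job_done(): hands the job in; it is judged then, once.
Readings, each from a call of its own:
- ctrl.read_time_s(): time.
- ctrl.read_q(): joint angles.
- ctrl.read_qd(): joint speeds.
- ctrl.read_tau(): joint torques, N m.
- ctrl.read_ee_pos(): TCP position.
- ctrl.read_tcp_rot(): TCP orientation.
- ctrl.read_wrist_force(): force on the tool from outside, world axes, zero at the start.
- ctrl.read_ft_torque(): the same for the moment, N m.
- ctrl.read_gripper_width(): opening from 0.0 (shut) to 1.0 (fully open).
- ctrl.read_gripper_force(): force on a finger pad.
Only numpy, scipy, OpenCV 4.12 (cv2) and the standard library are available. Lean on these libraries where they do the work, as an engineer would, in place of code of your own. Each camera call takes 0.05 s, during which the arm holds its last target. There are 200 camera calls.

TASK

Lift the battery pack out of its slanted holder and lay it flat on the bench, right way up, letting go of it. Then slide it nose first into the blue charging dock, under the dock's side lips, until it is fully home and the yellow spring catch has clicked in behind its shoulder; let go, and do not push the tea glass, the wooden bowl, the burr box or the black rubber block about.

Things in the scene. Friction and masses are not known exactly. Their poses are not given: they have to be found in the camera images.
- pack_center (a point): Centre (half length, width and height) of the loose black battery pack: 130 mm along x, 46 wide (y), 40 high (z), 0.25 kg. Its nose points along its own -x, its tail along +x, its top with the orange panel along +z; underside flat, 20 mm below. The 46 mm wide body runs from x = -65 mm (nose, corners rounded 8 mm) to +1 mm, where square shoulders step in to the waist.
- pack_waist (a point): Middle of the pack's waist, 29 mm toward the tail (+x) from pack_center and at the same height; same axes. The grey ribbed waist is 26 mm wide, 36 mm high and 56 mm long (28 mm either way along x); behind it is an orange end flange 44 mm wide, 38 mm high, 8 mm long.
- pack_nose (a point): Point in the middle of the pack's bare nose part, 44 mm toward the nose (-x) from pack_center and at the same height, same axes; the pack is 46 mm wide here. In the holder the 42 mm at the nose end are bare on both sides.
- holder: Fixed grey and aluminium slanted holder, base 150 x 66 mm; origin at the base's centre, z up. The pack starts in it pitched 0.6 rad about the common y axis: nose up and toward the holder's -x (roughly to the robot), tail down. Cheeks 62 mm over their outsides, taller than the pack, cover it from the tail to 23 mm nose-side of its centre. It lifts straight up and out.
- dock_home (a point): In the fixed blue charging dock: where pack_center is when the pack is fully home against the back wall, 20 mm above the bench. Axes: those of the pack when home; the pack goes in along -x. Channel 50 mm wide (y) from the back wall at x = -65 mm to the mouth at +1 mm; the pack slides on the bench itself. Waist and flange stay out in the open.
- dock_mouth (a point): Middle of the dock's mouth, 1 mm to +x of dock_home, same height and axes. Lips over the channel's edges leave 43 mm of height (3 mm above the pack), so it cannot be put in from above; dock top 52 mm above the bench. A flared guide on the -y side reaches 23 mm out from the mouth; the catch is on the +y side.
- catch (a joint): Yellow spring catch beside the mouth on the dock's +y side. 0 rad: sprung in, its flat face at x = +4 mm of dock_home, 8 mm inside the pack's side; its slope reaches to x = +23 mm, 11 to 33 mm above the bench. The nose swings it to about 0.13 rad (push 3 to 10 N); it rides on the pack's side for some 60 mm, then snaps back to 0 behind the shoulder.
- tea_glass: Bystander: glass mug of tea, 75 x 101 x 92 mm, loose. Origin at its underside.
- wood_bowl: Bystander: shallow brown wooden bowl, 92 mm across, 22 high, loose. Origin at the centre of its underside.
- burr_box: Bystander: blue box with upright steel burrs, 60 x 104 x 66 mm, loose. Origin at the centre of its underside.
- rubber_block: Bystander: black rubber block, 60 x 60 x 22 mm, loose. Origin at the centre of its underside.
Things that resemble listed ones, but are neither listed nor needed, are in the scene too. What is shaped like the part that bears pack_center but green is not meant. What is shaped like the part that bears dock_home but green is not meant.

How it is judged:
By the outcome, as a careful person would: the job done as asked, in the order asked, and still so for the second after the job is handed in, with the robot touching nothing.
It also fails if it takes over 64 s, if anything falls off the work surface, if the arm or the gripper's body presses on something with over 40 N, if the wrist force passes 120 N, or if a joint passes its speed limit or range.

## Working session

There is one attempt and no reset: what is moved stays moved. The work goes in short steps, each a Python script; the robot and the scene stay as the last script left them, time stands still between calls to the robot, and variables do not carry over. Pictures are saved under pics/ and viewed, at most 10 in all, crops included, and the job is handed in when it is done.

```bash
mkdir -p pics; ls; cat > h.py <<'E'
import numpy as np, cv2
from cell import ctrl
from scipy.spatial.transform import Rotation as R
def K(d):
    f=200/np.tan(np.radians(d['fovy'])/2)
    return np.array([[f,0,d['cx']],[0,f,d['cy']],[0,0,1.]])
def save(name,fn):
    d=ctrl.get_image(name); cv2.imwrite('pics/'+fn+'.png',cv2.cvtColor(d['img'],cv2.COLOR_RGB2BGR)); return d
def rays(d,uv,T=None):
    T=d['pose'] if T is None else T; T=np.array(T)
    p=cv2.undistortPoints(np.array(uv,float).reshape(-1,1,2),K(d),np.array(d['distortion'],float)).reshape(-1,2)
    v=np.c_[p,np.ones(len(p))]@T[:3,:3].T
    return T[:3,3],v
def onz(d,uv,z,T=None):
    o,v=rays(d,uv,T); return o+v*((z-o[2])/v[:,2])[:,None]
def proj(d,P,T=None):
    T=np.array(d['pose'] if T is None else T); Ti=np.linalg.inv(T)
    r,_=cv2.Rodrigues(Ti[:3,:3]); return cv2.projectPoints(np.array(P,float).reshape(-1,1,3),r,Ti[:3,3],K(d),np.array(d['distortion'],float))[0].reshape(-1,2)
def wristT(d):
    T=np.eye(4); T[:3,:3]=R.from_euler('xyz',ctrl.read_tcp_rot()).as_matrix(); T[:3,3]=ctrl.read_ee_pos(); return T@np.array(d['T_tool_cam'])
E
python3 - <<'E'
from h import *
import pickle
o={}
for n in('scene','top'):
    o[n]=save(n,n+'0'); d=o[n]; print(n,d['fovy'],d['cx'],d['cy'],d['distortion'],np.round(d['pose'],3).tolist())
pickle.dump(o,open('c0.pkl','wb'))
print(ctrl.read_tcp_rot(),ctrl.read_time_s())
E
```

```text
pics
scene 46.625444006665155 325.70832555350546 196.34895716539663 [0.01036588 0.         0.         0.         0.        ] [[0.829, -0.437, 0.349, -0.049], [-0.559, -0.638, 0.529, -0.906], [-0.008, -0.634, -0.773, 1.441], [0.0, 0.0, 0.0, 1.0]]
top 49.200479808781836 313.4279691977916 203.0466600249363 [-0.11292501  0.          0.          0.          0.        ] [[0.018, -0.995, 0.1, 0.38], [-1.0, -0.018, 0.002, 0.048], [-0.0, -0.1, -0.995, 1.703], [0.0, 0.0, 0.0, 1.0]]
[-3.14051361e+00 -2.74172139e-05  2.89579382e+00] 0.1
```

View pics/top0.png

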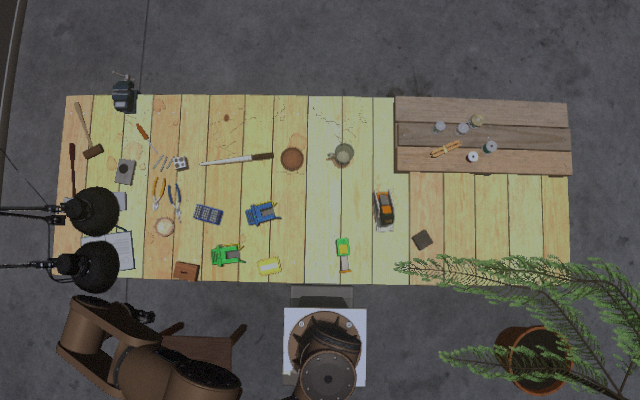

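View pics/scene0.png

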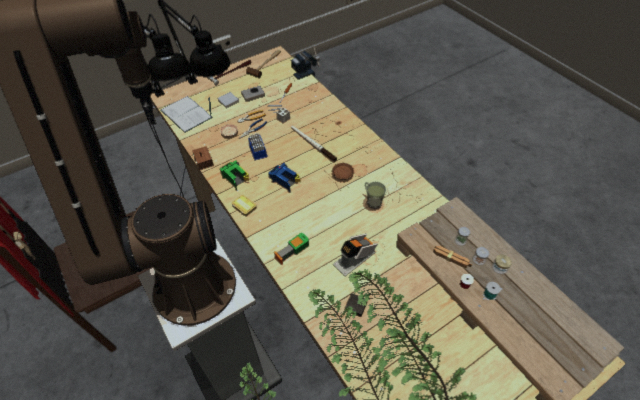

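The top view shows the holder with the pack at about (384,210), its nose end toward the image bottom. The blue dock is at (263,213), the glass at (343,154), the bowl at (292,158), the rubber block at (422,240) and the burr box at (180,163). The green pack at (343,252) and green dock at (227,255) are decoys.

```bash
python3 - <<'E'
from h import *
import pickle
o=pickle.load(open('c0.pkl','rb')); d=o['top']
for n,uv,z in(('holder',(384,210),.05),('dock',(263,213),.03),('glass',(343,154),.04),('bowl',(292,158),.02),('rub',(422,240),.02),('burr',(180,163),.05),('greenpack',(343,252),.03)): print(n,onz(d,[uv],z).round(3))
bgr=cv2.imread('pics/top0.png'); a=cv2.resize(bgr[180:260,230:430],None,fx=4,fy=4,interpolation=cv2.INTER_CUBIC); 
dd=ctrl.get_image('wrist'); print(dd['fovy'],np.array(dd['T_tool_cam']).round(3).tolist())
# look at the holder, then dock
for n,p in(('h',(.40,-.22,.36)),):
    hp=onz(d,[(384,210)],.05)[0]
    for yaw in (0,np.pi/2,np.pi,-np.pi/2,2.9):
        q=ctrl.solve_ik([hp[0],hp[1],.36],[np.pi,0,yaw]); print(yaw,None if q is None else np.round(q,2))
E
```

```text
holder [[ 0.525 -0.218  0.05 ]]
dock [[0.506 0.244 0.03 ]]
glass [[ 0.741 -0.06   0.04 ]]
bowl [[0.725 0.138 0.02 ]]
rub [[ 0.413 -0.371  0.02 ]]
burr [[0.693 0.572 0.05 ]]
greenpack [[ 0.363 -0.065  0.03 ]]
63.783552815651134 [[0.0, -0.964, -0.266, 0.067], [1.0, 0.0, -0.0, 0.001], [0.0, -0.266, 0.964, -0.165], [0.0, 0.0, 0.0, 1.0]]
0 [-0.45  0.24  1.58 -0.    1.32  1.12]
1.5707963267948966 [-0.45  0.24  1.58  0.    1.32 -0.45]
3.141592653589793 [-0.45  0.24  1.58  0.    1.32 -2.02]
-1.5707963267948966 [-0.45  0.24  1.58 -0.    1.32  2.69]
2.9 [-0.45  0.24  1.58  0.    1.32 -1.78]
```

```bash
python3 - <<'E'
from h import *
import pickle
o={}
for n,p in(('dock',[.53,.22,.27]),('hold',[.53,-.2,.32])):
    ctrl.reach(p,[np.pi,0,np.pi]); ctrl.pause(.1)
    d=save('wrist','w_'+n); d['pose']=wristT(d); o[n]=d; print(ctrl.read_time_s(), ctrl.read_ee_pos())
o['scene2']=save('scene','scene2');o['top2']=save('top','top2')
pickle.dump(o,open('c1.pkl','wb'))
E
```

```text
2.3083 [0.52973823 0.22066923 0.26989692]
4.0167 [ 0.53028271 -0.19899324  0.31986809]
```

View pics/w_dock.png

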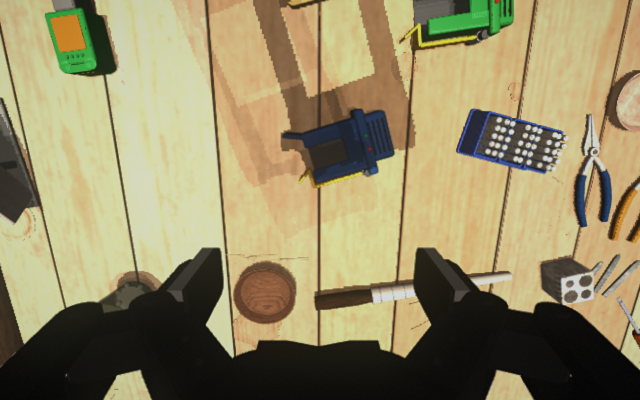

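View pics/w_hold.png

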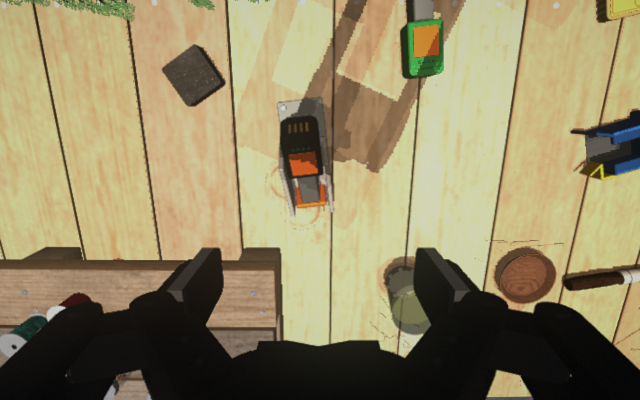

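The wrist views show the dock at about (340,150) with its mouth to image left (world -y), the yellow catch at (310,178) and the guide at (287,135). The burr box is at (512,140), not the item I took for it earlier. The pack is in its holder at (303,155), nose at image top. I'll enlarge both.

```bash
python3 - <<'E'
import cv2,numpy as np
a=cv2.imread('pics/w_dock.png')[95:200,270:405]; b=cv2.imread('pics/w_hold.png')[90:225,260:350]
cv2.imwrite('pics/cd.png',cv2.resize(a,None,fx=5.5,fy=5.5,interpolation=cv2.INTER_CUBIC))
cv2.imwrite('pics/ch.png',cv2.resize(np.clip(b*1.3,0,255).astype('uint8'),None,fx=4.4,fy=4.4,interpolation=cv2.INTER_CUBIC))
E
```

```text
(no output)
```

View pics/cd.png

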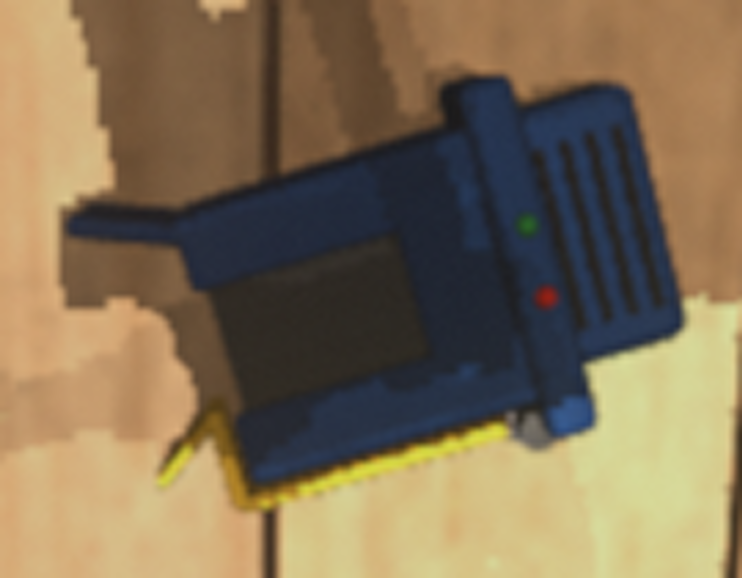

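View pics/ch.png

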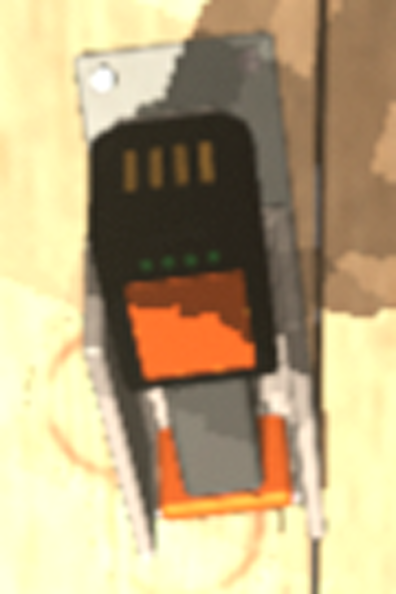

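```bash
cat > est.py <<'E'
from h import *
from scipy.optimize import least_squares
def packfit(d,px,P,x0,pitch=.6):
    P=np.array(P)/1000
    f=lambda s:(proj(d,P@R.from_euler('xyz',[0,pitch,s[3]]).as_matrix().T+s[:3])-px).ravel()
    r=least_squares(f,x0,x_scale=[.01,.01,.01,.1]); return r.x,f(r.x).reshape(-1,2)
E
python3 - <<'E'
from est import *
import pickle
o=pickle.load(open('c1.pkl','rb'))
c=np.array([(130,389),(273,370),(160,517),(292,500),(95,148),(252,132)],float)
px=np.array([260,90])+(c+.5)/4.4-.5
s,r=packfit(o['hold'],px,[(1,-23,20),(1,23,20),(65,-22,19),(65,22,19),(-57,-23,20),(-57,23,20)],[.5,-.22,.07,.1]); print('pack',s,r.round(1).tolist())
d=o['hold']
print('base',onz(d,np.array([260,90])+np.array([(78,57),(270,35)])/4.4,.006))
# dock
d=o['dock']; c=np.array([(200,288),(240,412),(395,235),(430,355),(180,215),(255,490)],float)
px=np.array([270,95])+(c+.5)/5.5-.5
w=onz(d,px,.052); print(w.round(4)); m=(w[0]+w[1])/2
ax=[w[0]-w[2],w[1]-w[3]]; print([np.arctan2(a[1],a[0]) for a in ax], 'across',np.arctan2(*(w[1]-w[0])[1::-1])-np.pi/2,np.linalg.norm((w[1]-w[0])[:2]),np.linalg.norm((w[5]-w[4])[:2]),'mouth',m)
E
```

```text
pack [ 0.51545047 -0.21309309  0.11809337  0.09688698] [[-4.4, -6.5], [4.5, -6.1], [-2.4, -0.5], [2.3, 0.2], [-5.8, 6.2], [5.7, 5.2]]
base [[ 0.45432304 -0.25584053  0.006     ]
 [ 0.44738535 -0.19335238  0.006     ]]
[[0.5057 0.2073 0.052 ]
 [0.5328 0.2158 0.052 ]
 [0.4944 0.2491 0.052 ]
 [0.5201 0.2573 0.052 ]
 [0.4902 0.2032 0.052 ]
 [0.5503 0.2191 0.052 ]]
[np.float64(-1.3059709360805152), np.float64(-1.274662979120931)] across -1.2647535515600343 0.02839022732309331 0.062196533377541045 mouth [0.51923879 0.21156948 0.052     ]
```

```bash
python3 - <<'E'
from est import *
import pickle
o=pickle.load(open('c1.pkl','rb'))
c=np.array([(130,389),(273,370),(160,517),(292,500),(180,115)],float)
px=np.array([260,90])+(c+.5)/4.4-.5
P=[(1,-23,20),(1,23,20),(65,-22,19),(65,22,19),(-65,0,-20)]
s,r=packfit(o['hold'],px,P,[.5,-.22,.07,.1]); print('pack',s,r.round(1).tolist())
M=R.from_euler('xyz',[0,.6,s[3]]).as_matrix()
print('tail bottom z',(M@[.065,0,-.02]+s[:3]), 'nose pt',M@[-.044,0,0]+s[:3])
# cross-check in top and scene views: orange panel+flange pixels near the projections
for n in('top2','scene2'):
    d=o[n]; hsv=cv2.cvtColor(d['img'],cv2.COLOR_RGB2HSV); q=proj(d,[M@[.0,0,.02]+s[:3],M@[.061,0,.019]+s[:3],M@[-.065,0,.0]+s[:3]])
    m=cv2.inRange(hsv,(4,150,70),(18,255,255)); u0,v0=q[0].astype(int); m2=np.zeros_like(m); m2[v0-25:v0+25,u0-25:u0+25]=m[v0-25:v0+25,u0-25:u0+25]
    k,l,st,ce=cv2.connectedComponentsWithStats(m2); print(n,q.round(1).tolist(),st[1:].tolist(),ce[1:].round(1).tolist())
# grasp feasibility
Rt=M@R.from_euler('y',np.pi).as_matrix(); e=R.from_matrix(Rt).as_euler('xyz'); print(e)
for k in(.0,.08,.15):
    p=M@[-.044,0,-.019+k]+s[:3]; q=ctrl.solve_ik(p,e); print(p.round(3),None if q is None else np.round(q,2))
    p=M@[-.044,0,-.019]+s[:3]+[0,0,k]; q=ctrl.solve_ik(p,e); print(p.round(3),None if q is None else np.round(q,2))
E
```

```text
pack [ 0.53610051 -0.21491749  0.05003758  0.0960596 ] [[-0.2, -0.8], [1.7, 0.3], [-0.1, -0.6], [-0.5, 0.6], [-0.9, 0.4]]
tail bottom z [ 0.57825922 -0.21085524 -0.00317089] nose pt [ 0.49995316 -0.21840051  0.07488185]
top2 [[383.6, 203.6], [381.0, 191.8], [386.1, 220.4]] [[381, 193, 3, 1, 3]] [[382.0, 193.0]]
scene2 [[359.5, 244.2], [369.2, 242.2], [345.7, 251.1]] [[364, 237, 8, 7, 13], [350, 239, 12, 8, 48]] [[367.7, 239.9], [356.0, 242.8]]
[-3.14159265 -0.6        -3.04553305]
[ 0.489 -0.219  0.059] [-0.31  0.83  1.51 -0.23  1.36 -1.87]
[ 0.489 -0.219  0.059] [-0.31  0.83  1.51 -0.23  1.36 -1.87]
[ 0.534 -0.215  0.125] [-0.29  0.81  1.37 -0.21  1.53 -1.89]
[ 0.489 -0.219  0.139] [-0.31  0.74  1.48 -0.23  1.49 -1.89]
[ 0.574 -0.211  0.183] [-0.27  0.81  1.22 -0.21  1.69 -1.9 ]
[ 0.489 -0.219  0.209] [-0.31  0.67  1.43 -0.23  1.6  -1.92]
```

```bash
python3 - <<'E'
from est import *
import pickle
s=np.array([.534,-.215,.062,.096])
M=R.from_euler('xyz',[0,.6,s[3]]).as_matrix(); e=R.from_matrix(M@R.from_euler('y',np.pi).as_matrix()).as_euler('xyz')
ctrl.reach(M@[-.044,0,.085]+s[:3],e); ctrl.pause(.1)
d=save('wrist','w_pre'); d['pose']=wristT(d); pickle.dump(d,open('c2.pkl','wb')); print(ctrl.read_time_s())
E
```

```text
5.1083
```

View pics/w_pre.png

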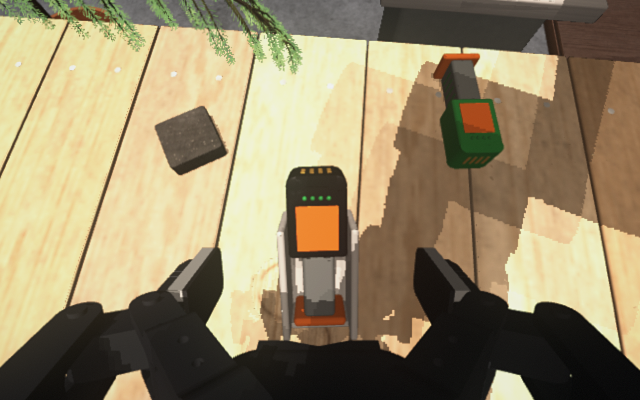

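The pre-grasp view shows the pack centred between the fingers: shoulders at about (289,256) and (348,256), flange rear edge at (294,323) to (347,321).

```bash
python3 - <<'E'
from est import *
import pickle
d1=pickle.load(open('c1.pkl','rb'))['hold']; d2=pickle.load(open('c2.pkl','rb'))
c=np.array([(130,389),(273,370),(160,517),(292,500)],float); px1=np.array([260,90])+(c+.5)/4.4-.5
px2=np.array([(289,256.5),(348,256),(294,324),(347,322)],float)
P=np.array([(1,-23,20),(1,23,20),(65,-22,19),(65,22,19)])/1e3
def f(s,v=3):
    W=P@R.from_euler('xyz',[0,.6,s[3]]).as_matrix().T+s[:3]
    return np.r_[(proj(d1,W)-px1).ravel()*(v&1),(proj(d2,W)-px2).ravel()*(v>>1)]
for v in(2,3):
    r=least_squares(f,[.534,-.215,.062,.096],x_scale=[.01,.01,.01,.1],args=(v,)); print(r.x.round(4),f(r.x,v).reshape(-1,2).round(1).tolist())
s=r.x; M=R.from_euler('xyz',[0,.6,s[3]]).as_matrix(); print('tail bottom',M@[.065,0,-.02]+s[:3])
E
```

```text
[ 0.5328 -0.2147  0.0616  0.1229] [[-0.0, -0.0], [0.0, -0.0], [0.0, -0.0], [0.0, 0.0], [0.7, 0.0], [-0.5, -1.1], [0.6, 0.3], [-0.9, 0.8]]
[ 0.533  -0.2151  0.0624  0.1242] [[-0.9, -0.7], [2.0, -0.7], [0.5, 0.1], [0.8, 0.4], [0.2, 0.1], [-0.8, -1.1], [0.2, 0.6], [-1.2, 1.0]]
tail bottom [ 0.57501878 -0.20983002  0.0091553 ]
```

```bash
cat >> est.py <<'E'
S=np.array([.533,-.215,.062,.115]); PM=R.from_euler('xyz',[0,.6,S[3]]).as_matrix()
FL=R.from_euler('y',np.pi).as_matrix()
eul=lambda M:R.from_matrix(M).as_euler('xyz')
def dockM(yaw): return R.from_euler('z',yaw).as_matrix()
E
python3 - <<'E'
from est import *
e=eul(PM@FL)
ctrl.move_gripper(1.0,60)
ctrl.reach(PM@[-.044,0,.06]+S[:3],e)
print('hit',ctrl.move_l(PM@[-.044,0,-.016]+S[:3],vel=.08,force_limit=12), ctrl.read_ee_pos(),(PM.T@(ctrl.read_ee_pos()-S[:3])).round(4))
ctrl.move_gripper(0.0,60); print('w',ctrl.read_gripper_width(),ctrl.read_gripper_force(),ctrl.read_wrist_force().round(1))
p=np.array(ctrl.read_ee_pos())
print('hit',ctrl.move_l(p+[0,0,.02],vel=.05,force_limit=30),ctrl.read_wrist_force().round(1))
print('hit',ctrl.move_l(p+[0,0,.12],vel=.12,force_limit=30),ctrl.read_wrist_force().round(1),ctrl.read_gripper_width())
d=save('wrist','w_lift');print(ctrl.read_time_s())
E
```

```text
hit False [ 0.48846382 -0.22027775  0.07393577] [-0.0438 -0.0001 -0.0155]
w 0.5237742534369204 62.040477991104126 [1.8 0.4 6.1]
hit False [ 0.3  1.  -2.4]
hit False [-0.1 -0.1 -2.7] 0.5217998673006332
8.725
```

View pics/w_lift.png

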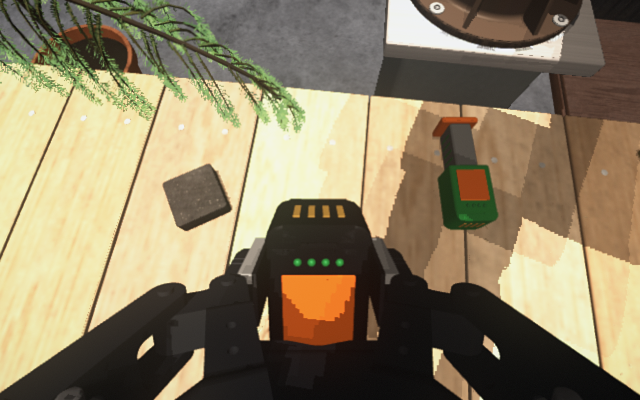

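The pack is held, level in the gripper and clear of the holder. Next I lay it in front of the dock.

```bash
python3 - <<'E'
from est import *
import pickle
yaw=-1.28; D=dockM(yaw); mouth=np.array([.5192,.2116,0]); home=mouth-D@[.001,0,0]
e=eul(D@FL); t=home+D@[.14-.044,0,0]
p=np.array(ctrl.read_ee_pos())
ctrl.reach([t[0],t[1],.15],e); ctrl.pause(.05)
d=save('wrist','w_d2'); d['pose']=wristT(d); pickle.dump(d,open('c3.pkl','wb'))
ctrl.move_l([t[0],t[1],.02],vel=.15)
print('hit',ctrl.move_l([t[0],t[1],.002],vel=.03,force_limit=6),ctrl.read_ee_pos(),ctrl.read_wrist_force().round(1))
ctrl.move_gripper(1.0); print(ctrl.read_wrist_force().round(1))
p=np.array(ctrl.read_ee_pos()); ctrl.move_l(p+[0,0,.13],vel=.15); ctrl.pause(.1)
d=save('wrist','w_laid'); d['pose']=wristT(d); pickle.dump(d,open('c4.pkl','wb')); print(ctrl.read_time_s(),home,t)
a=cv2.imread('pics/w_d2.png');b=cv2.imread('pics/w_laid.png')
cv2.imwrite('pics/pair.png',np.vstack([a[:300],b[:300]]))
E
```

```text
hit False [0.54640871 0.12059586 0.00193517] [ 0.2  0.2 -2.1]
[ 0.4 -0.2 -0.9]
13.8833 [0.51891328 0.21255802 0.        ] [0.54643794 0.12058849 0.        ]
```

View pics/pair.png

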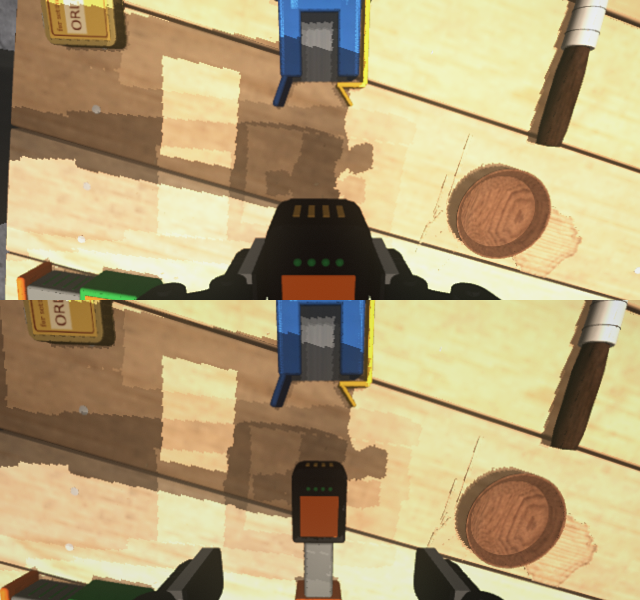

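The pack lies upright in front of the dock, nose toward it, at about (320,205) in the lower view. The dock mouth is at about (322,80). I'll measure the alignment by colour.

```bash
python3 - <<'E'
from est import *
import pickle
d=pickle.load(open('c4.pkl','rb')); hsv=cv2.cvtColor(d['img'],cv2.COLOR_RGB2HSV)
blue=cv2.inRange(hsv,(100,120,40),(125,255,255)); org=cv2.inRange(hsv,(5,150,60),(18,255,255)); blk=cv2.inRange(d['img'],(0,0,0),(55,55,55))
def runs(m,v,a,b):
    u=np.flatnonzero(m[v,a:b])+a
    return [] if len(u)==0 else [(int(r[0]),int(r[-1])) for r in np.split(u,np.flatnonzero(np.diff(u)>2)+1) if len(r)>2]
for v in range(5,105,8): print(v,'blue',runs(blue,v,260,390))
for v in range(160,250,8): print(v,'blk',runs(blk,v,270,380),'org',runs(org,v,280,370))
for u in(285,290,295,300,345,350,355): print(u,'bluecol',[(int(x[0]),int(x[-1])) for x in [np.flatnonzero(blue[:110,u])] if len(x)])
print('orange lower rows',[ (v,runs(org,v,280,370)) for v in range(264,300,5)])
E
```

```text
5 blue [(277, 300), (341, 364)]
13 blue [(277, 299), (341, 363)]
21 blue [(277, 299), (341, 363)]
29 blue [(278, 299), (341, 363)]
37 blue [(278, 299), (341, 363)]
45 blue [(278, 299), (341, 362)]
53 blue [(279, 299), (341, 362)]
61 blue [(279, 300), (341, 361)]
69 blue [(279, 300), (342, 361)]
77 blue [(280, 284)]
85 blue [(278, 280)]
93 blue [(275, 278)]
101 blue [(272, 275)]
160 blk [] org []
168 blk [(295, 343)] org []
176 blk [(292, 345)] org []
184 blk [(292, 345)] org []
192 blk [(292, 345)] org []
200 blk [(292, 299), (339, 345)] org [(300, 338)]
208 blk [(293, 299), (339, 344)] org [(300, 338)]
216 blk [(293, 299), (339, 344)] org [(300, 338)]
224 blk [(293, 299), (339, 344)] org [(300, 337)]
232 blk [(293, 299), (338, 343)] org [(300, 337)]
240 blk [(294, 306), (312, 318)] org []
248 blk [] org []
285 bluecol [(0, 73)]
290 bluecol [(0, 73)]
295 bluecol [(0, 73)]
300 bluecol [(0, 72)]
345 bluecol [(0, 72)]
350 bluecol [(0, 72)]
355 bluecol [(0, 72)]
orange lower rows [(264, []), (269, []), (274, []), (279, []), (284, [(298, 303), (333, 338)]), (289, [(297, 303), (333, 339)]), (294, [(297, 303), (333, 339)]), (299, [(295, 340)])]
```

```bash
python3 - <<'E'
from est import *
import pickle
d=pickle.load(open('c4.pkl','rb'))
a=onz(d,[(320.3,5),(320.5,73),(299.5,65),(341,65),(277,5),(364,5)],.052); b=onz(d,[(318.7,180),(318.3,232),(318.1,297),(319,243.5),(292,184),(345.5,184)],.04)
v=a[1]-a[0]; yaw=np.arctan2(v[1],v[0]); D=dockM(yaw); print('dock mouth',a[1].round(4),'yaw',yaw,'gap',np.linalg.norm(a[3]-a[2]),'outer',np.linalg.norm(a[5]-a[4]))
w=b[2]-b[0]; print('pack yaw',np.arctan2(w[1],w[0]),'width',np.linalg.norm(b[5]-b[4]))
home=a[1]*[1,1,0]-D@[.001,0,0]; print('home',home)
print('pack pts in dock frame (shoulder is #4)',((b-home)@D).round(4)[:4].tolist(), 'tcp',((ctrl.read_ee_pos()-home)@D).round(4))
E
```

```text
dock mouth [0.5212 0.2104 0.052 ] yaw -1.274702409757675 gap 0.029486047596623325 outer 0.05925588748893793
pack yaw -1.2841868043697644 width 0.043793733556739135
home [0.52094273 0.21140104 0.        ]
pack pts in dock frame (shoulder is #4) [[0.0818, -0.0017, 0.04], [0.1271, -0.0022, 0.04], [0.1902, -0.0027, 0.04], [0.1377, -0.0016, 0.04]] tcp [ 0.0943 -0.0026  0.1312]
```

```bash
python3 - <<'E'
from est import *
D=dockM(-1.275); home=np.array([.52094,.2114,0]); e=eul(D@FL)
off=.043
at=lambda cx,z,y=0: home+D@[cx+off,y,0]+[0,0,z]
dk=lambda:(D.T@(np.array(ctrl.read_ee_pos())-home)).round(4)
ctrl.reach(at(.1367,.08,-.0022),e)
print('down hit',ctrl.move_l(at(.1367,.004,-.0022),vel=.08,force_limit=10),dk())
ctrl.move_gripper(0.,60); print('w',ctrl.read_gripper_width(),ctrl.read_gripper_force(),ctrl.read_wrist_force().round(1))
z=ctrl.read_ee_pos()[2]
ctrl.move_l(at(.1,z,-.0003),vel=.08); print(dk(),ctrl.read_wrist_force().round(1))
for cx in(.07,.05,.03,.015,.004):
    h=ctrl.move_l(at(cx,z,-.0003),vel=.06,force_limit=25); print(cx,h,dk(),(D.T@ctrl.read_wrist_force()).round(1))
    if h: break
else:
    h=ctrl.move_l(at(-.006,z,-.0003),vel=.02,force_limit=20); print('home',h,dk(),(D.T@ctrl.read_wrist_force()).round(1))
print(ctrl.read_time_s())
E
```

```text
down hit False [ 0.1798 -0.0018  0.0044]
w 0.2843633266334494 59.10394906997681 [-2.7 -0.4  9. ]
[ 0.1424 -0.0003  0.0044] [-1.9  3.4  3. ]
0.07 True [ 0.1153 -0.001   0.0044] [ 0.1 -1.7  7.7]
17.1583
```

```bash
python3 - <<'E'
from est import *
D=dockM(-1.275); home=np.array([.52094,.2114,0]); off=.043
at=lambda cx,z,y=0: home+D@[cx+off,y,0]+[0,0,z]
dk=lambda:(D.T@(np.array(ctrl.read_ee_pos())-home)).round(4)
z=ctrl.read_ee_pos()[2]
for cx in(.071,.069,.067,.064):
    h=ctrl.move_l(at(cx,z,-.0003),vel=.02,force_limit=30); print(cx,h,dk(),(D.T@ctrl.read_wrist_force()).round(1),ctrl.read_ft_torque().round(2),ctrl.read_gripper_width())
    if h: break
d=save('wrist','w_in'); a=cv2.imread('pics/w_in.png')[:300,200:440]; cv2.imwrite('pics/in.png',cv2.resize(a,None,fx=2,fy=2))
import pickle; d['pose']=wristT(d); pickle.dump(d,open('c5.pkl','wb')); print(ctrl.read_time_s())
E
```

```text
0.071 False [ 0.1134 -0.001   0.0045] [ 5.5 -4.   6.1] [-0.93  0.31  0.35] 0.2828166934891167
0.069 False [ 0.1114 -0.0009  0.0045] [ 4.1 -4.4  5.8] [-0.85  0.37  0.29] 0.28393488209643214
0.067 False [ 0.1094 -0.001   0.0044] [ 4.5 -3.   4.9] [-0.7   0.29  0.29] 0.27727331179065473
0.064 False [ 0.1063 -0.0009  0.0045] [ 3.6 -2.7  5.5] [-0.59  0.32  0.31] 0.2799537269835195
18.2833
```

View pics/in.png

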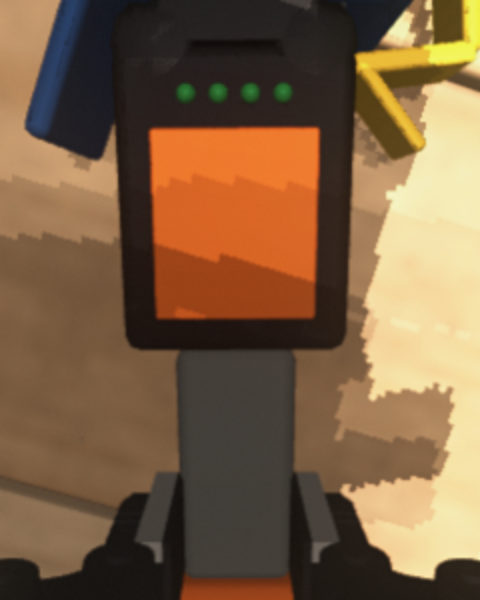

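The nose is inside the mouth and the catch is riding on the pack's side. The earlier stop was only the nose meeting the catch, so I'll continue.

```bash
python3 - <<'E'
from est import *
D=dockM(-1.275); home=np.array([.52094,.2114,0]); off=.043
at=lambda cx,z,y=0: home+D@[cx+off,y,0]+[0,0,z]
dk=lambda:(D.T@(np.array(ctrl.read_ee_pos())-home)).round(4)
z=ctrl.read_ee_pos()[2]
for cx in(.055,.045,.035,.025,.015,.008,.004,.002,0,-.002,-.004,-.006):
    h=ctrl.move_l(at(cx,z,-.0003),vel=.03,force_limit=20); print(cx,h,dk(),(D.T@ctrl.read_wrist_force()).round(1),ctrl.read_ft_torque()[2].round(2))
    if h: break
d=save('wrist','w_home'); hsv=cv2.cvtColor(d['img'],cv2.COLOR_RGB2HSV)
y=cv2.inRange(hsv,(24,160,80),(34,255,255)); 
for v in range(100,240,6):
    u=np.flatnonzero(y[v,300:450])+300
    if len(u)>2: print(v,u[0],u[-1],end=' | ')
print(ctrl.read_time_s())
E
```

```text
0.055 False [ 0.0971 -0.001   0.0044] [-0.2 -2.8  6.8] 0.29
0.045 False [ 0.0871 -0.001   0.0044] [-0.8 -2.4  5.4] 0.25
0.035 False [ 0.0771 -0.001   0.0044] [-0.6 -3.2  6. ] 0.18
0.025 False [ 0.0671 -0.0011  0.0044] [-0.3 -2.9  6.7] 0.17
0.015 False [ 0.0571 -0.0011  0.0044] [-0.5 -4.   6.3] 0.13
0.008 False [ 0.0501 -0.0011  0.0044] [ 0.6 -2.9  6.9] 0.07
0.004 False [ 0.046  -0.0008  0.0044] [-4.4 -1.6  5.1] 0.07
0.002 False [ 0.0444 -0.0005  0.0044] [-4.3 -1.5  4.6] 0.01
0 False [ 0.0435 -0.0002  0.0045] [ 8.5 -0.9  3.7] 0.1
-0.002 False [ 0.0434 -0.0002  0.0045] [33.2 -3.1  3.7] 0.05
-0.004 False [ 0.0433 -0.0001  0.0045] [57.3 -3.1  4.2] 0.11
-0.006 False [ 0.0386 -0.0001  0.0045] [17.1 -4.5  5.2] 0.33
100 407 413 | 106 406 412 | 112 405 412 | 118 405 411 | 124 404 411 | 130 404 410 | 136 405 410 | 142 403 410 | 148 403 409 | 154 403 409 | 160 402 408 | 166 402 408 | 172 401 407 | 178 401 407 | 184 401 406 | 190 400 406 | 196 401 403 | 22.6333
```

```bash
python3 - <<'E'
from est import *
import pickle
D=dockM(-1.275); home=np.array([.52094,.2114,0])
z=ctrl.read_ee_pos()[2]
ctrl.move_gripper(.42); ctrl.move_l(home+D@[.0425,0,z],vel=.05,force_limit=8); ctrl.move_gripper(.8)
print((D.T@ctrl.read_wrist_force()).round(1))
ctrl.move_l(home+D@[.0425,0,.13],vel=.15); ctrl.pause(.3)
ctrl.reach(home+D@[.12,0,.2],eul(D@FL)); ctrl.pause(.2)
d=save('wrist','w_end'); d['pose']=wristT(d); pickle.dump(d,open('c6.pkl','wb')); print(ctrl.read_time_s(),ctrl.read_wrist_force().round(1))
# project expected pts
T=d['pose']; print('catch face/shoulder expect',proj(d,[home+D@[.001,.023,.04],home+D@[.004,.015,.033],home+D@[.023,.03,.033],home+D@[.065,.022,.039],home+D@[.065,-.022,.039]]).round(1).tolist())
hsv=cv2.cvtColor(d['img'],cv2.COLOR_RGB2HSV); y=cv2.inRange(hsv,(22,140,60),(34,255,255)); o=cv2.inRange(hsv,(4,150,60),(18,255,255)); b=cv2.inRange(hsv,(100,120,40),(125,255,255))
for n,m in(('yellow',y),('orange',o),('blue',b)):
    q=m.copy(); q[:,:260]=0; q[:,390:]=0
    k,l,st,ce=cv2.connectedComponentsWithStats(q); print(n,[s.tolist() for s in st[1:] if s[4]>15])
m=y; 
for v in range(0,200,4):
    u=np.flatnonzero(m[v,300:400])+300
    if len(u)>1: print(v,u[0],u[-1],end=' | ')
E
```

```text
[-0.5  0.1 -0.1]
25.6167 [-0.6  0.1 -0.2]
catch face/shoulder expect [[343.2, 54.1], [334.2, 58.6], [349.3, 79.6], [340.7, 124.0], [296.2, 123.9]]
yellow [[347, 0, 15, 65, 306], [305, 5, 29, 2, 30], [303, 9, 31, 38, 976]]
orange [[297, 116, 44, 9, 360]]
blue [[280, 0, 23, 78, 924], [335, 0, 19, 54, 932]]
0 357 361 | 4 357 361 | 8 358 361 | 12 316 361 | 16 304 361 | 20 304 360 | 24 304 360 | 28 304 360 | 32 304 360 | 36 304 360 | 40 304 360 | 44 304 360 | 48 356 359 | 52 356 359 | 56 356 359 | 60 347 360 |
```

```bash
python3 - <<'E'
from est import *
import pickle
d=pickle.load(open('c6.pkl','rb')); hsv=cv2.cvtColor(d['img'],cv2.COLOR_RGB2HSV).astype(int)
for v in range(50,86,2):
    print(v,''.join('B' if 100<=h<=125 and s>110 and vv>35 else 'k' if vv<45 else 'Y' if 20<=h<=34 and s>190 else 'g' if s<60 else '.' for h,s,vv in hsv[v,322:370]))
D=dockM(-1.275); home=np.array([.52094,.2114,0])
print(proj(d,[home+D@p for p in([.004,.015,.033],[.023,.026,.033],[.004,.035,.033],[.001,.013,.038],[.003,.023,.033],[.004,.023,.033])]).round(1).tolist())
E
```

```text
50 ggggggggggggBBBBBBBBBBBBBBBBBB....Y.............
52 kkkkkkkk.ggg.BBBBBBBBBBBBBBBBBg...Y.............
54 kkkkkkkkkkkkkkkkkkkkkkkkkkkkg.....Y.............
56 ....g.g.kkkkkkkkkkkkkkkkkkkg......Y.............
58 ggggggggggkkkkkkkk.gggkkkkg.......Y.............
60 ggggggggggg.YYYYYY..............................
62 gggggggggg..YYYYYYYYY.YYYYY.....................
64 gggggggggg...YYYY...............................
66 gggggggggg.....YYY..............................
68 gggggggggg......YYY.............................
70 gggggggggg.......YYY............................
72 gggggggggg........YYY...........................
74 gggggggggg.........YYY..........................
76 gggggggggg..........YYY.........................
78 gggggggggg...........YYY........................
80 gggggggggg.............Y........................
82 gggggggggg......................................
84 gggggggggg......................................
[[334.2, 58.6], [345.2, 79.6], [355.1, 58.7], [332.4, 54.4], [342.6, 57.5], [342.6, 58.6]]
```

The catch tip is at pixel (334,60), against (334,59) expected for fully sprung in. The flange edge is at the home position, so I'm handing in.

```bash
python3 -c "
from cell import ctrl
print(ctrl.job_done())"
```

```text
the job is handed in; nothing more can be done
None
```

The job is handed in: I laid the pack flat on the bench, let go, then slid it fully home in the blue dock. The catch reads as sprung in behind the shoulder, the gripper is clear, and I saw no contact with the bystanders (about 26 s on the robot's clock).

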